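Screw the lid onto the small pressure pot

TASK

Close the small pressure pot: take its lid by the bar grip, set it over the neck, turn it back (anticlockwise from above) until it drops into the thread, then screw it forward (clockwise) fully home against the stop. Let go of it, and leave the other things on the hob where they are.

Things in the scene. Friction and masses are not known exactly. Their poses are not given: they have to be found in the camera images.
- pot: Small bare-metal pressure pot, open at the top, standing upright and fast on the hob (it cannot be moved). Body 100 mm across, 54 mm high, with two small black side loops 42 mm up, reaching 72 mm from the axis along pot x. Nothing goes into it. Origin: centre of its underside on the hob, z up.
- pot_neck (a point): Centre of the pot's mouth, 91.5 mm above its foot. The neck is 72 mm across; its topmost 5.5 mm taper in to 58 mm, which helps to centre the lid. Round it, out to 44 mm from the axis, runs a quick thread of four equal starts 90 degrees apart. How the thread is turned differs every time: neither this point's axes nor the pot's tell it.
- pot_thread (a point): On the pot's axis at the level of the ridge tops, 78 mm above its foot. Clockwise from above each of the four starts has: a gap of 24 degrees (a lid pin, 8 wide, drops in over 15 degrees of turn), a level-topped ridge of 62, a stop of 4 standing 9 mm above the ridge. A pin on a ridge is blocked clockwise by the stop; anticlockwise, after at most 72 degrees, it falls 11 mm.
- pot_groove (a point): On the pot's axis at the groove's low end, 62 mm above its foot. From the gap, clockwise turning leads a pin under the ridge, down a groove that sinks 5 mm more until after 58 to 74 degrees it meets the stop: home. Anticlockwise from the gap it soon meets the previous stop.
- lid: Bare-metal screw lid with a black bar grip, 0.2 to 0.33 kg: a cap 100 mm across, 36 mm high, right way up beside the pot at first. Origin: centre of its lower rim, z up. The origin stands above the pot's by 85 mm with the pins on the stops, 76 on the ridges, 65 dropped into the gaps, 60 screwed home. Only its weight makes it drop: do not hold it up when feeling for the start.
- lid_grip (a point): Middle of the lid's bar grip, 50 mm above its lower rim. The bar is 56 mm long (lid x), 14 mm thick (lid y) and stands 36 to 64 mm above the rim. Fingers set loosely either side of it turn the lid and let it fall. A brass valve stub, 10 mm across, 45 mm above the rim at the top, stands 31 mm from the middle toward lid +y.
- lid_pins (a point): On the lid's axis, 5 mm above its lower rim, level with four round pins 6 mm thick inside the cap. They point inward from the wall along lid +x, -x, +y and -y and end 38 mm from the axis, so the lid has about 2 mm of play on the pot's neck.
- spice_jar: Bystander, not to be disturbed. Origin: centre of its underside, z up. Glass spice jar with a red cap, 45 mm across, 106 mm high.
- salt: Bystander, not to be disturbed. Origin: centre of its underside, z up. Glass salt shaker with a grey top, 44 mm across, 90 mm high.
- honey: Bystander, not to be disturbed. Origin: centre of its underside, z up. Round honey jar with a yellow lid, 64 mm across, 87 mm high.
- candle: Bystander, not to be disturbed. Origin: centre of its underside, z up. Tea light, 38 mm across, 15 mm high, between pot and lid.
- matches: Bystander, not to be disturbed. Origin: centre of its underside, z up. Closed matchbox, 53 x 36 x 15 mm, between pot and lid.

How it is judged:
On the way:
1. the lid has dropped into the thread on the pot's neck, not yet screwed down (horizontal distance between lid and pot below 0.005 m and z of lid in the frame of pot between 0.062 and 0.0685 m), for 0.1 s.
At the end, for the whole second after the job is handed in: The lid sits level on the pot (within 3 degrees), centred within 5 mm, screwed down until its lower rim is less than 61.3 mm above the pot's foot (60 mm is fully home), and at rest (horizontal distance between lid and pot below 0.005 m and z of lid in the frame of pot between 0.057 and 0.0613 m and angle between the z axis of lid and the z axis of pot, either way round below 0.05 rad and angle between lid's own z axis and vertical below 0.1 rad and linear speed of lid below 0.01 m/s); the robot touches nothing.
It fails at once if one of the bystanders (spice jar, salt shaker, honey jar, tea light, matchbox) is moved by more than 25 mm (distance of any of spice_jar, salt, honey, candle, matches from where it was at the start of the episode above 0.025 m).
It also fails if it takes over 64 s, if anything falls off the work surface, if the arm or the gripper's body presses on something with over 40 N, if the wrist force passes 120 N, or if a joint passes its speed limit or range.

ROBOT

A 6-joint arm with a two-finger parallel gripper is mounted at the origin on a cart in front of the work surface, level with it; the furniture and walls round the work are solid. World frame = base frame: x ahead of the robot, y to its left, z up, the work surface at z = 0. Lengths are in m, angles in rad, forces in N, time in s.
With the tool pointing down it reaches from about 0.275 to 0.75 m from the base axis. Payload 10.2 kg.
Tool frame: the origin (TCP) lies on the centre line of the jaws, within the pads' length; the fingertips stand 17 mm ahead of it and the grasp point (between the pads) lies 2 mm behind it; z points along the fingers, y is the line along which they close (so a half turn about z gives the same grasp; the last joint's range is limited). The gripper opens to 88 mm and grips with 3 to 60 N. Pads are 18 mm wide; open, the fingers measure 123 mm over their backs; the gripper's body (75 mm by 187 mm) begins 45 mm behind the grasp point.
Start: joints at [-1.367, 0.313, 1.498, -0, 1.331, -0.223], TCP at [0.217, -0.478, 0.256] pointing down, gripper open.
Joint ranges: [-2.94, 2.94], [-0.97, 2.17], [0.19, 2.56], [-1.23, 4.37], [0.02, 3.11], [-2.88, 2.88]. Speed limits (rad/s): [2.39, 2.39, 3.01, 3.14, 3.14, 3.14].

INTERFACE

Orientations are given as a rotation vector (axis times angle).
In Python, from rig import bot, vision, monitor gives the robot as it stands (bot), with the cameras (vision) and the readings (monitor).
- The arm moves only by the shell command python3 shift.py 'ROWS' [OPENING] [FORCE]. ROWS is rows parted by semicolons, their numbers by spaces, 1 to 5 of them, each of 6 numbers: dx, dy, dz in m, then a rotation vector rx, ry, rz in rad; each row shifts and turns the commanded pose from where the row before left it, along the tool's axes as they then stand; what a row does not reach is not made up. A row lasts 1/10 s, in which the tool goes at most 0.05 m and 0.15 rad, less where a joint would pass 70% of its speed; a pose out of reach is approached as far as the arm can. OPENING is the finger opening in m, set as the command begins (- or left out keeps the last). The fingers move at their own pace and stop on an object; FORCE is the grip in N (left out, the last holds). Time passes only in rows, so rows that do not move let the fingers close. It prints the time, the measured TCP pose, the force, the opening and the grip force at its end.
- monitor.state(): the state, without advancing time (a new reading comes with each control period).
- vision.capture(name): name is "scene" or "top" or "wrist"; returns the picture (420x560x3 uint8, blue, green, red); there is no depth.
- vision.camera_params(name): a dict with "intrinsics" (3x3 intrinsics, pixels), "cam_to_world" (4x4, takes a point from camera to world coordinates); the wrist camera has in their place "mount" (4x4, takes a point from camera to tool coordinates, whose origin is the TCP and whose axes are the flange's). Camera axes: x right, y down, z forward; pixel columns grow to the right and rows downward; lengths in m; the calibration is good to about 2 mm. A picture is of the moment at which its call begins: read the wrist's pose just before it. camera_params takes no time and is no camera call.
- bot.finish_job(): hands the job in; it is judged then, once.
The state is a dict: "t": time; "joints": joint angles; "dq": joint speeds; "joint_efforts": joint torques, N m; "tool_pos": TCP position; "tcp_rot": TCP orientation; "wrist_force": force on the tool from outside, world axes, zero at the start; "ft_torque": the same for the moment, N m; "grip_width": finger opening in m; "finger_force": force on a finger pad.
Only numpy, scipy, OpenCV 4.12 (cv2) and the standard library are available. Lean on these libraries where they do the work, as an engineer would, in place of code of your own. Each camera call takes 0.05 s, during which the arm holds its last target. There are 200 camera calls.

## Working session

There is one attempt and no reset: what is moved stays moved. The work goes in short steps, Python scripts to look and compute and a shell command to move; the robot and the scene stay as the last step left them, time stands still between calls to the robot, and variables do not carry over. Pictures are saved under pics/ and viewed, at most 10 in all, crops included, and the job is handed in when it is done.

```bash
mkdir -p pics; ls; python3 - <<'E'
from rig import bot, vision, monitor
import cv2,numpy as np
s=monitor.state();print(s)
for n in("top","scene"):
    cv2.imwrite(f"pics/{n}0.png",vision.capture(n));p=vision.camera_params(n);print(n,np.round(p["intrinsics"],1).tolist(),np.round(p["cam_to_world"],4).tolist())
print(vision.camera_params("wrist"))
E
```

```text
pics
rig.py
shift.py
{'t': 0.0, 'joints': array([-1.36741899e+00,  3.13437403e-01,  1.49844673e+00, -9.60612796e-06,
        1.33103028e+00, -2.23377136e-01]), 'dq': array([ 5.90005971e-05,  1.40372655e-03,  1.25077416e-03, -6.68821461e-04,
       -1.75984436e-03, -1.07636221e-03]), 'joint_efforts': array([-1.75713034e-03, -4.02214730e+01, -2.52270430e+01,  6.93385955e-02,
        3.52408423e-02, -7.03590035e-05]), 'tool_pos': array([ 0.21725588, -0.47767724,  0.25516388]), 'tcp_rot': array([-3.06905290e+00, -6.64992748e-01, -6.10464059e-06]), 'wrist_force': array([-0.15370478,  0.46037041, -0.0570122 ]), 'ft_torque': array([0.01954706, 0.0147191 , 0.02734174]), 'finger_force': 0.0, 'grip_width': 0.08811958848771863}
top [[453.4, 0.0, 288.5], [0.0, 453.4, 207.6], [0.0, 0.0, 1.0]] [[-0.0271, -0.9862, 0.1633, 0.426], [-0.9996, 0.025, -0.0145, -0.1387], [0.0102, -0.1637, -0.9865, 0.9117], [0.0, 0.0, 0.0, 1.0]]
scene [[531.1, 0.0, 271.8], [0.0, 531.1, 222.2], [0.0, 0.0, 1.0]] [[-0.9112, -0.1582, 0.3803, 0.2207], [-0.4115, 0.3907, -0.8234, 0.6205], [-0.0184, -0.9068, -0.4211, 0.4792], [0.0, 0.0, 0.0, 1.0]]
{'intrinsics': array([[322.99448994,   0.        , 282.41194794],
       [  0.        , 322.99448994, 200.10136388],
       [  0.        ,   0.        ,   1.        ]]), 'mount': array([[ 1.67038557e-04, -9.56864037e-01, -2.90536032e-01,
         7.44624190e-02],
       [ 9.99999053e-01, -2.36955715e-04,  1.35533207e-03,
        -7.52624098e-04],
       [-1.36571269e-03, -2.90535983e-01,  9.56863092e-01,
        -1.30656621e-01],
       [ 0.00000000e+00,  0.00000000e+00,  0.00000000e+00,
         1.00000000e+00]])}
```

View pics/top0.png

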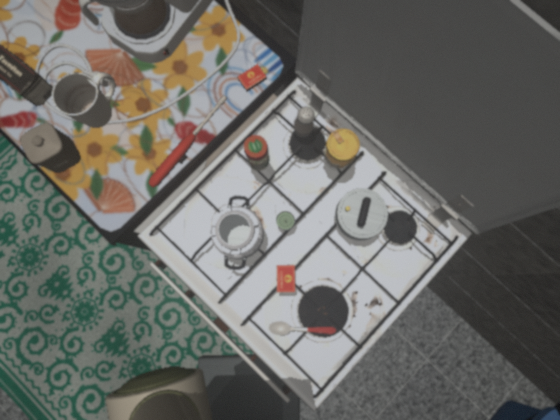

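View pics/scene0.png

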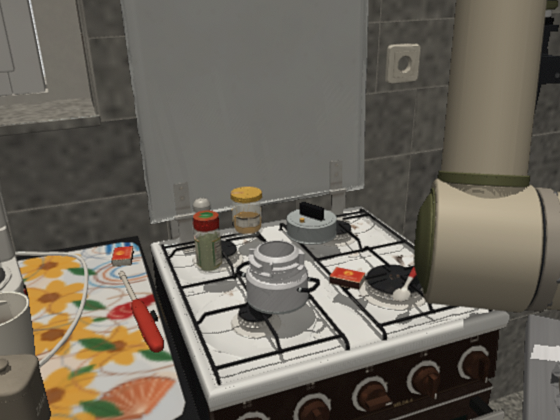

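The top view shows the pot at about (237,230), the lid at (361,213) with its dark bar running (357,226)-(369,199) and its valve at (347,209). The honey is at (343,147), candle (286,220) and matches (286,278). Next I'll measure these.

```bash
cat > h.py <<'E'
import cv2,numpy as np
from rig import bot, vision, monitor
from scipy.spatial.transform import Rotation as R
def cam(n):
    p=vision.camera_params(n);K=p["intrinsics"]
    if n!="wrist": return K,p["cam_to_world"]
    s=monitor.state();T=np.eye(4);T[:3,:3]=R.from_rotvec(s["tcp_rot"]).as_matrix();T[:3,3]=s["tool_pos"]
    return K,T@p["mount"]
def ray(c,uv,z):
    K,T=c;d=T[:3,:3]@np.linalg.solve(K,[uv[0],uv[1],1.]);o=T[:3,3]
    return o+d*(z-o[2])/d[2]
def proj(c,P):
    K,T=c;q=T[:3,:3].T@(np.asarray(P)-T[:3,3]);q=K@q;return q[:2]/q[2]
def totool(v):
    return R.from_rotvec(monitor.state()["tcp_rot"]).inv().apply(v)
E
python3 - <<'E'
from h import *
c=cam("top");im=cv2.imread("pics/top0.png")
g=im.max(2);m=np.zeros_like(g);m[185:242,335:380]=(g[185:242,335:380]<70)
n,l,st,ce=cv2.connectedComponentsWithStats(m)
i=1+st[1:,4].argmax();print(st[i],ce[i])
cn=np.argwhere(l==i)[:,::-1].astype(np.float32);r=cv2.minAreaRect(cn);print(r)
b=cv2.boxPoints(r);W=np.array([ray(c,p,.064) for p in b]);print(np.round(W,4),[round(float(np.linalg.norm(W[k]-W[k-1])),4) for k in range(4)])
print("grip c",ray(c,ce[i],.06),"valve",ray(c,(347,209),.045))
for nme,uv,z in(("honey",(343,147),.087),("candle",(286,220),.015),("match",(286,278),.015),("salt",(304,116),.09),("spice",(256,148),.106),("neck",(237,226),.0915)): print(nme,np.round(ray(c,uv,z),3))
a=cv2.resize(im[170:270,195:395],None,fx=4,fy=4,interpolation=cv2.INTER_CUBIC);cv2.imwrite("pics/c1.png",a)
E
```

```text
[358 199  11  27 132] [363.47727273 211.41666667]
((363.3327941894531, 211.96066284179688), (5.43968391418457, 27.37019920349121), 13.240520477294922)
[[ 0.5304 -0.2804  0.064 ]
 [ 0.5812 -0.295   0.064 ]
 [ 0.5786 -0.305   0.064 ]
 [ 0.5278 -0.2903  0.064 ]] [0.0102, 0.0528, 0.0103, 0.0528]
grip c [ 0.55602987 -0.29370548  0.06      ] valve [ 0.56387337 -0.26469478  0.045     ]
honey [ 0.676 -0.257  0.087]
candle [ 0.55  -0.146  0.015]
match [ 0.435 -0.143  0.015]
salt [ 0.738 -0.185  0.09 ]
spice [ 0.672 -0.094  0.106]
neck [ 0.53  -0.056  0.092]
```

View pics/c1.png

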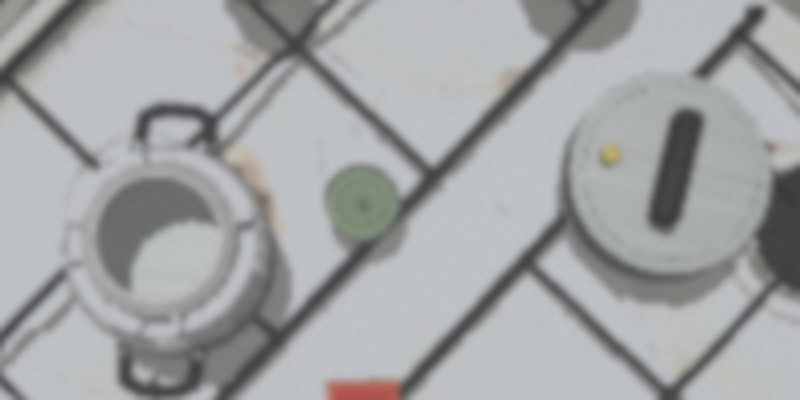

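The crop shows the lid's cap centred at crop (670,172), with the bar from (687,110) to (665,230) and the valve at (611,154). The pot's neck ring is centred at crop (160,240), with the thread's outer ring at about (166,248). I'll work out the positions and the first move.

```bash
python3 - <<'E'
from h import *
c=cam("top");f=lambda u,v:(195+u/4,170+v/4)
for n,u,v,z in(("cap",670,172,.036),("neck86",160,240,.086),("thread78",166,248,.078),("ear1",177,104,.042),("ear2",160,393,.042),("bar1",688,109,.064),("bar2",664,232,.064)): print(n,np.round(ray(c,f(u,v),z),4))
im=cv2.imread("pics/scene0.png");cs=cam("scene")
print(proj(cs,(.556,-.293,.05)),proj(cs,(.53,-.056,.0915)))
t=np.array([.555,-.292,.20]);print("move tool",totool(t-monitor.state()["tool_pos"]))
E
```

```text
cap [ 0.5566 -0.296   0.036 ]
neck86 [ 0.5237 -0.0518  0.086 ]
thread78 [ 0.5209 -0.0537  0.078 ]
ear1 [ 0.5954 -0.056   0.042 ]
ear2 [ 0.4558 -0.0466  0.042 ]
bar1 [ 0.5825 -0.3012  0.064 ]
bar2 [ 0.5239 -0.2866  0.064 ]
[311.02869571 211.76084598] [274.14981079 246.45095168]
move tool [ 0.38429548 -0.02918987  0.05536633]
```

```bash
R='0.038 -0.003 0 0 0 0'; python3 shift.py '0.038 -0.003 0 0 0 0;0.038 -0.003 0 0 0 0;0.038 -0.003 0 0 0 0;0.038 -0.003 0 0 0 0;0.038 -0.003 0 0 0 0' 0.06
python3 shift.py '0.038 -0.003 0 0 0 0;0.038 -0.003 0 0 0 0;0.038 -0.003 0 0 0 0;0.038 -0.003 0 0 0 0;0.038 -0.003 0 0 0 0'
python3 shift.py '0 0 0 0 0 0.14;0 0 0 0 0 0.14;0 0 0 0 0 0.14;0 0 0 0 0 0.14;0 0 0 0 0 0.14'
python3 shift.py '0 0 0.02 0 0 0;0 0 0.02 0 0 0;0 0 0 0 0 0;0 0 0 0 0 0'
python3 - <<'E'
from h import *
c=cam("wrist");im=vision.capture("wrist");cv2.imwrite("pics/w1.png",im);np.savez("w1.npz",K=c[0],T=c[1])
s=monitor.state();print(s["joints"],s["tool_pos"],s["tcp_rot"]);print(proj(c,(.5555,-.294,.064)),proj(c,(.523,-.052,.0915)))
E
```

```text
t: 0.6
tool_pos: [0.3852, -0.3846, 0.2555]
tcp_rot: [-3.07, -0.665, 0.0]
wrist_force: [-0.4, -1.4, -1.1]
grip_width: 0.0602
finger_force: 0.0
t: 1.1
tool_pos: [0.552, -0.2922, 0.2553]
tcp_rot: [-3.07, -0.665, 0.001]
wrist_force: [-0.7, 0.0, 0.6]
grip_width: 0.06
finger_force: 0.0
t: 1.6
tool_pos: [0.5507, -0.2932, 0.2552]
tcp_rot: [-3.111, 0.437, 0.001]
wrist_force: [-0.3, -0.5, -0.0]
grip_width: 0.06
finger_force: 0.0
t: 2.0
tool_pos: [0.5509, -0.2933, 0.216]
tcp_rot: [-3.112, 0.428, 0.0]
wrist_force: [-0.0, -1.4, 1.2]
grip_width: 0.0596
finger_force: 0.0
[-6.76738469e-01  5.61960215e-01  1.22979255e+00  9.30678542e-06
  1.34873783e+00  1.16724104e+00] [ 0.55106038 -0.2934784   0.21665959] [ 3.11177689e+00 -4.27709050e-01  1.49172297e-03]
[281.59294663 182.96868922] [ 33.58645344 294.1592521 ]
```

View pics/w1.png

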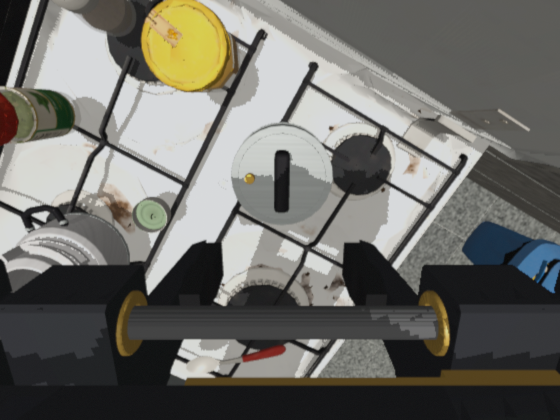

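The wrist view shows the bar at (281.5,181), nearly vertical in the picture, with the valve at (250,179). That agrees with the prediction of (281.6,183). I'll refine the centre and yaw from it.

```bash
python3 - <<'E'
from h import *
z=np.load("w1.npz");c=(z["K"],z["T"]);im=cv2.imread("pics/w1.png")
g=im.max(2);m=np.zeros_like(g);m[140:222,262:305]=g[140:222,262:305]<75
n,l,st,ce=cv2.connectedComponentsWithStats(m);i=1+st[1:,4].argmax()
r=cv2.minAreaRect(np.argwhere(l==i)[:,::-1].astype(np.float32));b=cv2.boxPoints(r)
print(r);W=np.array([ray(c,p,.064) for p in b]);print(np.round(W,4),W.mean(0))
mid=[(W[k]+W[k-1])/2 for k in range(4)];A=mid[0]-mid[2];B=mid[1]-mid[3]
print(np.linalg.norm(A),np.linalg.norm(B));L=A if np.linalg.norm(A)>np.linalg.norm(B) else B;print("yaw",np.arctan2(L[1]*np.sign(L[0]),abs(L[0])))
M=R.from_rotvec(monitor.state()["tcp_rot"]).as_matrix();print("tool yaw",np.arctan2(M[1,0],M[0,0]))
circ=cv2.HoughCircles(cv2.GaussianBlur(cv2.cvtColor(im,cv2.COLOR_BGR2GRAY),(5,5),1)[100:245,210:350],cv2.HOUGH_GRADIENT_ALT,1.5,50,param1=200,param2=.6,minRadius=40,maxRadius=60)
print(circ)
if circ is not None:
    for q in circ[0]: print("cap",ray(c,(210+q[0],100+q[1]),.036),q[2])
P=ray(c,r[0],.064);P[2]=.216;print("tool move",totool(P-monitor.state()["tool_pos"]))
E
```

```text
((281.5, 181.0), (62.0, 15.0), 90.0)
[[ 0.5858 -0.2956  0.064 ]
 [ 0.5823 -0.3082  0.064 ]
 [ 0.5271 -0.2931  0.064 ]
 [ 0.5308 -0.2798  0.064 ]] [ 0.55648705 -0.29419059  0.064     ]
0.013484796936022354 0.05721153665133786
yaw -0.27383149688968567
tool yaw -0.2731850097740131
[[[70.5      75.       50.730637]]]
cap [ 0.55691841 -0.29325129  0.036     ] 50.730637
tool move [ 0.00623351 -0.0007783   0.0006656 ]
```

```bash
python3 shift.py '0.006 -0.0005 0.04 0 0 0;0 0 0.04 0 0 0;0 0 0.03 0 0 0;0 0 0.02 0 0 0;0 0 0.018 0 0 0' 0.05
python3 shift.py '0 0 0 0 0 0;0 0 0 0 0 0;0 0 0 0 0 0' 0.03
python3 shift.py '0 0 0 0 0 0;0 0 0 0 0 0;0 0 0 0 0 0;0 0 0 0 0 0;0 0 0 0 0 0' 0.0 25
```

```text
t: 2.55
tool_pos: [0.5571, -0.2947, 0.0676]
tcp_rot: [3.112, -0.428, 0.001]
wrist_force: [-0.4, 0.9, -0.2]
grip_width: 0.05
finger_force: 0.0
t: 2.85
tool_pos: [0.5574, -0.295, 0.0695]
tcp_rot: [3.111, -0.428, 0.004]
wrist_force: [-0.0, 0.1, -0.0]
grip_width: 0.0303
finger_force: 0.0
t: 3.35
tool_pos: [0.557, -0.2946, 0.0684]
tcp_rot: [3.112, -0.428, 0.001]
wrist_force: [-0.3, 1.6, 6.1]
grip_width: 0.0136
finger_force: 25.0
```

Gripped at 14 mm. I'll lift and move to a spot behind the pot, so the wrist camera sees the pot past the lid.

```bash
python3 shift.py '0 0 -0.02 0 0 0;0 0 -0.03 0 0 0;0 0 -0.03 0 0 0;0 0 -0.03 0 0 0;0 0 -0.02 0 0 0'
python3 shift.py '-0.02 -0.025 0 0 0 0;-0.04 -0.04 0 0 0 0;-0.04 -0.04 0 0 0 0;-0.04 -0.04 0 0 0 0;-0.03 -0.04 0 0 0 0'
python3 shift.py '-0.02 -0.03 0 0 0 0;0 -0.01 0 0 0 0;0 0 0 0 0 0;0 0 0 0 0 0'
python3 - <<'E'
from h import *
c=cam("wrist");im=vision.capture("wrist");cv2.imwrite("pics/w2.png",im);np.savez("w2.npz",K=c[0],T=c[1])
s=monitor.state();print(s["joints"]);print(proj(c,(.523,-.052,.0915)))
E
```

```text
t: 3.85
tool_pos: [0.5568, -0.2945, 0.1994]
tcp_rot: [3.112, -0.427, 0.002]
wrist_force: [-0.0, 0.6, -2.1]
grip_width: 0.0135
finger_force: 25.0
t: 4.35
tool_pos: [0.4508, -0.0861, 0.1972]
tcp_rot: [-3.112, 0.429, 0.002]
wrist_force: [1.1, 0.6, -2.6]
grip_width: 0.0137
finger_force: 25.0
t: 4.75
tool_pos: [0.4446, -0.0445, 0.1976]
tcp_rot: [3.112, -0.428, 0.0]
wrist_force: [0.4, -1.5, -2.8]
grip_width: 0.0138
finger_force: 25.0
[-3.63487266e-01  2.00617867e-01  1.80554295e+00 -2.87747936e-04
  1.13555539e+00  1.48148978e+00]
[262.33929328  97.26347093]
```

View pics/w2.png

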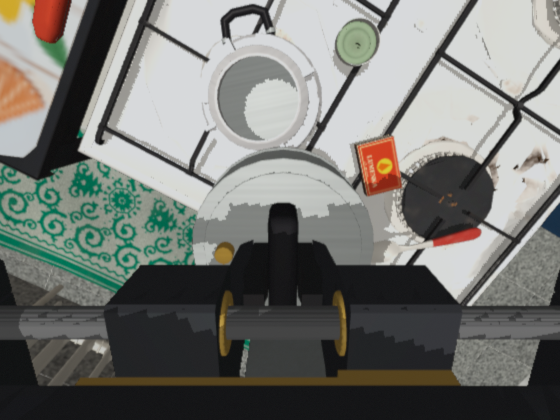

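The mouth is centred at about (261.5,98), against a prediction of (262.3,97.3), so the pot at (0.523,-0.052) holds. I'll move over it and lower.

```bash
python3 shift.py '0.02 -0.004 0 0 0 0;0.03 -0.005 0 0 0 0;0.02 -0.004 0 0 0 0;0.0075 -0.001 0 0 0 0;0 0 0 0 0 0'
python3 shift.py '0 0 0.01 0 0 0;0 0 0.01 0 0 0;0 0 0.01 0 0 0;0 0 0.008 0 0 0;0 0 0 0 0 0'
python3 shift.py '0 0 0.003 0 0 0;0 0 0.003 0 0 0;0 0 0 0 0 0'
```

```text
t: 5.3
tool_pos: [0.5227, -0.052, 0.1971]
tcp_rot: [-3.112, 0.429, 0.002]
wrist_force: [-0.6, 1.2, -2.6]
grip_width: 0.0138
finger_force: 25.0
t: 5.8
tool_pos: [0.5219, -0.0509, 0.1584]
tcp_rot: [-3.112, 0.428, 0.004]
wrist_force: [0.2, 0.0, -2.3]
grip_width: 0.0138
finger_force: 25.0
t: 6.1
tool_pos: [0.5228, -0.0511, 0.1536]
tcp_rot: [-3.112, 0.428, -0.002]
wrist_force: [2.0, 0.6, -4.0]
grip_width: 0.0138
finger_force: 25.0
```

```bash
python3 shift.py '0 0 0.002 0 0 0;0 0 0.002 0 0 0;0 0 0 0 0 0'; python3 shift.py '0 0 0.002 0 0 0;0 0 0.002 0 0 0;0 0 0 0 0 0'
```

```text
t: 6.4
tool_pos: [0.5227, -0.051, 0.1497]
tcp_rot: [-3.112, 0.428, -0.001]
wrist_force: [3.3, 1.6, -2.5]
grip_width: 0.0136
finger_force: 25.0
t: 6.7
tool_pos: [0.5227, -0.0512, 0.1458]
tcp_rot: [3.112, -0.428, 0.001]
wrist_force: [3.9, 0.5, -1.1]
grip_width: 0.0134
finger_force: 25.0
```

Now I'll open the fingers loosely so the lid settles, then follow it down slightly and turn anticlockwise (tool rz negative).

```bash
python3 shift.py '0 0 0 0 0 0;0 0 0 0 0 0;0 0 0 0 0 0' 0.019 5
python3 - <<'E'
from h import *
c=cam("wrist");im=vision.capture("wrist");cv2.imwrite("pics/w3.png",im);np.savez("w3.npz",K=c[0],T=c[1])
s=monitor.state();print(s["joints"],s["wrist_force"])
for z in (.085,.076,.065): print(z,proj(c,(.523,-.052,z+.036)),proj(c,(.523-.03*.27*-1,-.052+.03*.963,z+.045)))
E
```

```text
t: 7.0
tool_pos: [0.5223, -0.0512, 0.1457]
tcp_rot: [3.112, -0.428, -0.001]
wrist_force: [-0.3, -0.9, -0.3]
grip_width: 0.019
finger_force: 0.0
[-3.20994731e-01  4.26341236e-01  1.64311890e+00 -1.85467700e-04
  1.07259349e+00  1.52312228e+00] [-0.13199099 -0.09125861 -0.16105131]
0.085 [283.67906486 247.81599189] [223.66226048 255.61917723]
0.076 [283.59069519 240.78829447] [226.61325026 247.83717876]
0.065 [283.49362476 233.06865954] [229.83724459 239.33524521]
```

View pics/w3.png

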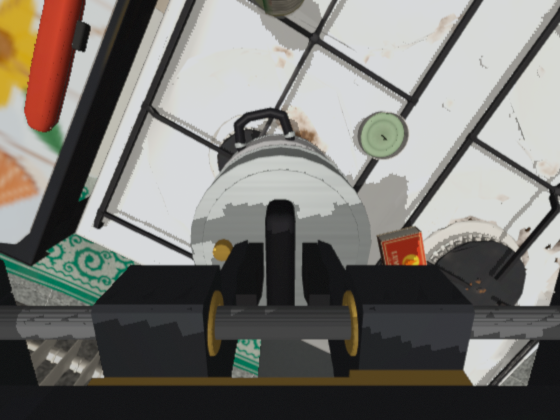

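The valve is at (222,248), which matches pins on the ridges (lid at 76 mm). I'll lower the fingers 5 mm, then turn anticlockwise in small steps, tracking the brass stub.

```bash
cat > chk.py <<'E'
from h import *
c=cam("wrist");im=vision.capture("wrist");h=cv2.cvtColor(im,cv2.COLOR_BGR2HSV)
m=cv2.inRange(h,(12,120,70),(32,255,255));m[:,:180]=0;m[:205]=0;m[285:]=0;m[:,262:]=0
n,l,st,ce=cv2.connectedComponentsWithStats(m)
g=cv2.cvtColor(im,cv2.COLOR_BGR2GRAY)
s=monitor.state();b=(g[230:290,:]>0)
if n>1:
    i=1+st[1:,4].argmax();uv=ce[i]
    # height for which the stub stands 31 mm from pot axis
    A=np.array([.523,-.0515]);Z=np.linspace(.095,.14,91);d=[abs(np.linalg.norm(ray(c,uv,z)[:2]-A)-.031) for z in Z]
    z=Z[int(np.argmin(d))];q=ray(c,uv,z)[:2]-A
    print("stub",uv.round(1),st[i,4],"lid z",round(z-.045,4),"lid yaw",round(float(np.arctan2(q[1],q[0])-np.pi/2),3))
M=R.from_rotvec(s["tcp_rot"]).as_matrix();print("tool yaw",round(float(np.arctan2(M[1,0],M[0,0])),3),"F",s["wrist_force"].round(1),"T",s["ft_torque"].round(2),"j6",s["joints"][5].round(2))
E
python3 chk.py
python3 shift.py '0 0 0.0025 0 0 0;0 0 0.0025 0 0 0;0 0 0 0 0 0';python3 chk.py
python3 shift.py '0 0 0 0 0 -0.07;0 0 0 0 0 -0.07;0 0 0 0 0 -0.07;0 0 0 0 0 0';python3 chk.py
python3 shift.py '0 0 0 0 0 -0.07;0 0 0 0 0 -0.07;0 0 0 0 0 -0.07;0 0 0 0 0 0';python3 chk.py
```

```text
stub [222.1 249.7] 301 lid z 0.081 lid yaw -0.321
tool yaw -0.273 F [ 0.6 -0.5 -0.2] T [ 0.05  0.01 -0.  ] j6 1.52
t: 7.4
tool_pos: [0.5223, -0.051, 0.1403]
tcp_rot: [-3.112, 0.428, 0.001]
wrist_force: [0.5, -0.2, 0.3]
grip_width: 0.0189
finger_force: 0.0
stub [220.1 254.2] 308 lid z 0.0815 lid yaw -0.332
tool yaw -0.273 F [ 0.2  0.  -1.3] T [ 0.05  0.02 -0.08] j6 1.52
t: 7.85
tool_pos: [0.5227, -0.051, 0.1408]
tcp_rot: [-3.14, 0.098, -0.001]
wrist_force: [0.6, 0.5, -0.3]
grip_width: 0.019
finger_force: 0.7
stub [221.6 243.3] 332 lid z 0.092 lid yaw -0.483
tool yaw -0.065 F [ 0.8  1.2 -0.5] T [ 0.26 -0.14 -0.05] j6 1.31
t: 8.3
tool_pos: [0.5225, -0.0511, 0.1407]
tcp_rot: [-3.133, -0.229, 0.0]
wrist_force: [0.5, 1.2, 0.3]
grip_width: 0.0187
finger_force: 0.2
stub [224.2 236.3] 287 lid z 0.0845 lid yaw -0.278
tool yaw 0.144 F [0.2 1.5 0.1] T [ 0.05  0.04 -0.01] j6 1.11
```

```bash

python3 shift.py '0 0 0 0 0 -0.07;0 0 0 0 0 -0.07;0 0 0 0 0 -0.07;0 0 0 0 0 0'|tail -3;python3 chk.py
python3 shift.py '0 0 0 0 0 -0.07;0 0 0 0 0 -0.07;0 0 0 0 0 -0.07;0 0 0 0 0 0'|tail -3;python3 chk.py
python3 shift.py '0 0 0 0 0 -0.07;0 0 0 0 0 -0.07;0 0 0 0 0 -0.07;0 0 0 0 0 0'|tail -3;python3 chk.py
```

```text
wrist_force: [3.5, 5.0, 0.9]
grip_width: 0.0196
finger_force: 7.2
stub [227.2 227.9] 290 lid z 0.0735 lid yaw -0.074
tool yaw 0.353 F [3.2 4.1 0.7] T [ 0.72 -0.53 -0.22] j6 0.9
wrist_force: [3.0, 3.4, 4.4]
grip_width: 0.0226
finger_force: 9.9
stub [228.9 221.9] 296 lid z 0.0655 lid yaw 0.128
tool yaw 0.562 F [3.  3.8 4.4] T [ 0.59 -0.47 -0.28] j6 0.69
wrist_force: [2.6, 3.7, 3.8]
grip_width: 0.0286
finger_force: 17.1
stub [234.8 212.8] 273 lid z 0.05 lid yaw 0.327
tool yaw 0.772 F [3.5 4.1 3.7] T [ 0.68 -0.56 -0.68] j6 0.48
```

The fingers are being forced open, so the lid is probably blocked by the previous stop after dropping. I'll look.

```bash
python3 shift.py '0 0 0 0 0 0.07;0 0 0 0 0 0.07;0 0 0 0 0 0.07;0 0 0 0 0 0'|tail -3;python3 chk.py
python3 - <<'E'
from h import *
im=vision.capture("wrist");c=cam("wrist")
s=vision.capture("scene");cs=cam("scene")
u,v=proj(cs,(.523,-.052,.09)).astype(int)
a=cv2.resize(s[v-60:v+60,u-55:u+55],None,fx=4,fy=4,interpolation=cv2.INTER_CUBIC)[:420]
a=cv2.resize(s[v-60:v+60,u-55:u+55],(385,420),interpolation=cv2.INTER_CUBIC)
cv2.imwrite("pics/w4.png",np.hstack([im[:, 110:500],a]));print(u,v)
for z in(.0,.06,.065,.076,.085):print(z,proj(cs,(.523,-.052,z)))
E
```

```text
wrist_force: [-0.8, 3.2, 3.0]
grip_width: 0.0234
finger_force: 4.9
stub [230.3 219.5] 296 lid z 0.063 lid yaw 0.133
tool yaw 0.566 F [-0.6  2.9  3.2] T [ 0.59  0.18 -0.14] j6 0.68
277 249
0.0 [277.97774822 297.79381117]
0.06 [277.46761581 265.8671389 ]
0.065 [277.42372466 263.12020845]
0.076 [277.32638823 257.02840105]
0.085 [277.24594578 251.99390454]
```

View pics/w4.png

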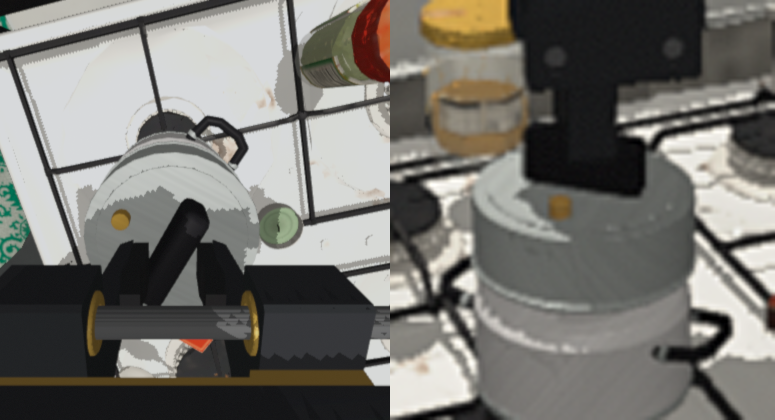

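```bash
python3 - <<'E'
from h import *
cs=cam("scene")
for z in(.06,.065,.076,.085):
    p=proj(cs,(.502,-.0067,z));q=proj(cs,(.502,-.0067,z+.036));w=proj(cs,(.544,-.097,z+.036))
    f=lambda p:((p-[222,189])*[3.5,3.5]).round(0)
    print(z,"rim front bottom",f(p),"cap front top",f(q),"cap back",f(w))
E
```

```text
0.06 rim front bottom [196. 327.] cap front top [195. 253.] cap back [191. 150.]
0.065 rim front bottom [196. 317.] cap front top [195. 243.] cap back [191. 140.]
0.076 rim front bottom [196. 294.] cap front top [195. 220.] cap back [190. 119.]
0.085 rim front bottom [196. 276.] cap front top [194. 201.] cap back [190. 102.]
```

The lid's front rim is at crop y≈310 and its cap back at ≈145, so it stands at about 65 mm. It has dropped and is against the previous stop. I'll realign the fingers with the bar, lower them, then screw clockwise.

```bash
python3 shift.py '0 0 0 0 0 0.1;0 0 0 0 0 0.1;0 0 0 0 0 0.1;0 0 0 0 0 0.1;0 0 0 0 0 0' 0.021
python3 shift.py '0 0 0.005 0 0 0;0 0 0.004 0 0 0;0 0 0 0 0 0' 0.019;python3 chk.py
python3 shift.py '0 0 0 0 0 0.07;0 0 0 0 0 0.07;0 0 0 0 0 0.07;0 0 0 0 0 0.07;0 0 0 0 0 0'|tail -3;python3 chk.py
```

```text
t: 10.75
tool_pos: [0.5224, -0.0515, 0.1404]
tcp_rot: [3.13, 0.261, -0.001]
wrist_force: [-0.9, 0.1, 0.5]
grip_width: 0.0205
finger_force: 0.0
t: 11.05
tool_pos: [0.5222, -0.0511, 0.1309]
tcp_rot: [-3.13, -0.264, 0.002]
wrist_force: [-0.2, -0.9, -0.2]
grip_width: 0.0191
finger_force: 0.0
stub [220.2 244.3] 322 lid z 0.0845 lid yaw -0.256
tool yaw 0.168 F [ 0.1 -0.1 -0.6] T [0.02 0.03 0.07] j6 1.08
wrist_force: [-0.1, 2.2, 0.1]
grip_width: 0.019
finger_force: 0.7
stub [220.6 256.9] 221 lid z 0.0735 lid yaw -0.14
tool yaw -0.111 F [-0.   2.   0.1] T [0.28 0.06 0.  ] j6 1.36
```

```bash
python3 shift.py '0 0 0.0005 0 0 0.08;0 0 0.0005 0 0 0.08;0 0 0 0 0 0.08;0 0 0 0 0 0.08;0 0 0 0 0 0'|tail -4;python3 chk.py
python3 shift.py '0 0 0.0005 0 0 0.08;0 0 0.0005 0 0 0.08;0 0 0 0 0 0.08;0 0 0 0 0 0.08;0 0 0 0 0 0'|tail -4;python3 chk.py
python3 shift.py '0 0 0.0005 0 0 0.08;0 0 0.0005 0 0 0.08;0 0 0 0 0 0.08;0 0 0 0 0 0'|tail -4;python3 chk.py
```

```text
tcp_rot: [-3.068, 0.673, 0.002]
wrist_force: [-2.3, 3.3, 4.2]
grip_width: 0.0229
finger_force: 8.1
tool yaw -0.431 F [-2.7  4.1  4.4] T [0.77 0.51 0.25] j6 1.68
tcp_rot: [-2.922, 1.153, 0.001]
wrist_force: [-3.4, 6.0, 7.5]
grip_width: 0.0283
finger_force: 10.2
tool yaw -0.75 F [-4.2  5.7  8.4] T [0.98 0.61 0.37] j6 2.0
tcp_rot: [-2.762, 1.495, 0.0]
wrist_force: [-2.0, 4.9, 7.2]
grip_width: 0.0302
finger_force: 5.8
tool yaw -0.991 F [-2.8  5.4  6.2] T [1.04 0.32 0.21] j6 2.24
```

```bash
cat > look.py <<'E'
import sys
from h import *
im=vision.capture("wrist");s=vision.capture("scene")
a=cv2.resize(s[189:309,222:332],(385,420),interpolation=cv2.INTER_CUBIC)
cv2.imwrite(sys.argv[1],np.hstack([im[:,110:500],a]))
E
python3 look.py pics/w5.png
```

```text
(no output)
```

View pics/w5.png

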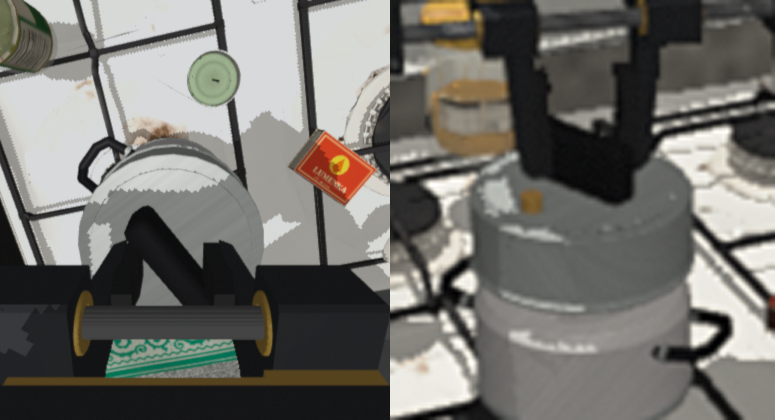

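The lid (stub now at crop (531,200)) turned partway, then the weak 5 N fingers were pried open. I'll realign the fingers, grip more firmly and turn on.

```bash
python3 shift.py '0 0 0 0 0 -0.1;0 0 0 0 0 -0.1;0 0 0 0 0 -0.1;0 0 0 0 0 -0.1;0 0 0 0 0 -0.1' 0.03
python3 shift.py '0 0 0 0 0 0;0 0 0 0 0 0;0 0 0 0 0 0;0 0 0 0 0 0' 0.0 20; python3 chk.py
python3 shift.py '0 0 0 0 0 0.05;0 0 0 0 0 0.05;0 0 0 0 0 0.05;0 0 0 0 0 0';python3 chk.py
```

```text
t: 13.8
tool_pos: [0.5226, -0.0513, 0.1287]
tcp_rot: [3.049, -0.757, 0.0]
wrist_force: [-0.0, -0.3, 0.3]
grip_width: 0.03
finger_force: 0.0
t: 14.2
tool_pos: [0.5227, -0.0508, 0.1286]
tcp_rot: [-3.045, 0.768, -0.001]
wrist_force: [3.6, 3.4, -2.6]
grip_width: 0.0141
finger_force: 20.0
stub [222.1 254.4] 324 lid z 0.065 lid yaw -0.479
tool yaw -0.494 F [ 3.2  4.7 -4.2] T [ 0.84 -0.61 -0.04] j6 1.74
t: 14.65
tool_pos: [0.5223, -0.0507, 0.1284]
tcp_rot: [-2.98, 0.994, 0.001]
wrist_force: [1.2, 3.7, -3.9]
grip_width: 0.0137
finger_force: 20.0
stub [222.1 254.7] 316 lid z 0.0635 lid yaw -0.589
tool yaw -0.642 F [ 1.5  5.2 -2.7] T [ 1.08 -0.37  0.09] j6 1.89
```

The firm grip turns it: lid z now reads 63.5 mm. Continuing clockwise while sinking.

```bash
python3 shift.py '0 0 0.0006 0 0 0.07;0 0 0.0006 0 0 0.07;0 0 0.0006 0 0 0.07;0 0 0 0 0 0'|tail -4;python3 chk.py
python3 shift.py '0 0 0.0006 0 0 0.07;0 0 0.0006 0 0 0.07;0 0 0.0006 0 0 0.07;0 0 0 0 0 0'|tail -4;python3 chk.py
```

```text
tcp_rot: [-2.86, 1.299, 0.0]
wrist_force: [1.8, 3.8, -3.2]
grip_width: 0.0142
finger_force: 20.0
stub [222.2 254.8] 316 lid z 0.06 lid yaw -0.78
tool yaw -0.851 F [ 2.4  4.1 -4.8] T [ 0.87 -0.48  0.11] j6 2.1
tcp_rot: [-2.709, 1.591, 0.0]
wrist_force: [1.5, 4.7, -1.5]
grip_width: 0.0137
finger_force: 20.0
stub [222.2 254.9] 319 lid z 0.0565 lid yaw -0.962
tool yaw -1.06 F [ 2.2  3.4 -4.3] T [ 0.86 -0.4   0.07] j6 2.31
```

```bash
python3 shift.py '0 0 0.0004 0 0 0.05;0 0 0.0004 0 0 0.05;0 0 0 0 0 0'|tail -4;python3 chk.py
python3 shift.py '0 0 0.0004 0 0 0.05;0 0 0.0004 0 0 0.05;0 0 0 0 0 0'|tail -4;python3 chk.py
python3 shift.py '0 0 0.0004 0 0 0.05;0 0 0.0004 0 0 0.05;0 0 0 0 0 0'|tail -6;python3 chk.py
```

```text
tcp_rot: [-2.627, 1.723, -0.002]
wrist_force: [1.1, 3.3, 0.3]
grip_width: 0.0138
finger_force: 20.0
stub [222.1 254.9] 330 lid z 0.0565 lid yaw -1.081
tool yaw -1.16 F [1.3 3.9 0.5] T [ 0.66 -0.38 -0.01] j6 2.41
tcp_rot: [-2.538, 1.851, -0.002]
wrist_force: [-0.1, 4.9, 6.6]
grip_width: 0.0141
finger_force: 20.5
stub [222.5 256.4] 309 lid z 0.0565 lid yaw -1.156
tool yaw -1.26 F [0.2 4.9 6.4] T [ 0.9  -0.1   0.39] j6 2.51
t: 16.6
tool_pos: [0.5232, -0.0513, 0.1242]
tcp_rot: [-2.442, 1.975, -0.004]
wrist_force: [-1.1, 3.7, 9.7]
grip_width: 0.0156
finger_force: 21.8
stub [222.7 259.4] 172 lid z 0.0575 lid yaw -1.23
tool yaw -1.359 F [-1.4  4.5 10. ] T [0.83 0.09 0.51] j6 2.61
```

Torque is now 0.5 Nm and rising, so it's at the stop. One firmer nudge to make sure, then release and check.

```bash
python3 shift.py '0 0 0 0 0 0;0 0 0 0 0 0.04;0 0 0 0 0 0.04;0 0 0 0 0 0' - 35|tail -6;python3 chk.py
python3 shift.py '0 0 0 0 0 -0.06;0 0 0 0 0 -0.06;0 0 0 0 0 0' |tail -6
python3 shift.py '0 0 0 0 0 0;0 0 0 0 0 0;0 0 0 0 0 0' 0.024 |tail -6; python3 chk.py
python3 look.py pics/w6.png
```

```text
t: 17.05
tool_pos: [0.5231, -0.0508, 0.1242]
tcp_rot: [-2.363, 2.069, -0.003]
wrist_force: [-1.4, 8.0, 11.4]
grip_width: 0.0156
finger_force: 41.9
stub [223.3 260.6] 104 lid z 0.057 lid yaw -1.26
tool yaw -1.438 F [-1.1  6.6 11.6] T [1.34 0.11 1.1 ] j6 2.69
t: 17.4
tool_pos: [0.523, -0.0509, 0.1242]
tcp_rot: [-2.484, 1.923, -0.003]
wrist_force: [-2.2, 8.1, 11.4]
grip_width: 0.0144
finger_force: 34.2
t: 17.7
tool_pos: [0.5224, -0.0515, 0.1226]
tcp_rot: [2.479, -1.929, -0.0]
wrist_force: [-1.0, 0.0, -0.2]
grip_width: 0.024
finger_force: 0.0
stub [215.7 261.9] 116 lid z 0.0675 lid yaw -1.339
tool yaw -1.323 F [ 0.2 -0.3  0.6] T [ 0.1  -0.03 -0.04] j6 2.57
```

View pics/w6.png

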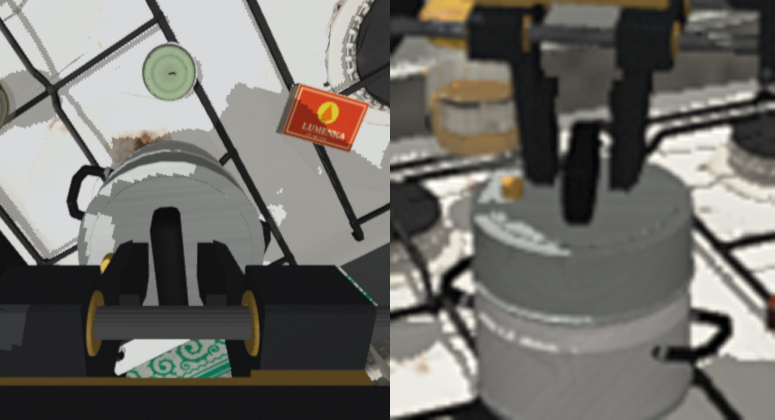

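The rim front is now at crop y≈320, clearly lower than before (308). I'll raise the hand clear and measure the lid's height.

```bash
python3 shift.py '0 0 -0.01 0 0 0;0 0 -0.03 0 0 0;0 0 -0.03 0 0 0;0 0 -0.04 0 0 0;0 0 -0.04 0 0 0' 0.026|tail -6
python3 shift.py '-0.03 0 0 0 0 0;-0.04 0 0 0 0 0;-0.04 0 0 0 0 0;-0.03 0 0 0 0 0;0 0 0 0 0 0'|tail -6
python3 - <<'E'
from h import *
c=cam("scene");s=vision.capture("scene");t=vision.capture("top");ct=cam("top")
h=cv2.cvtColor(s,cv2.COLOR_BGR2HSV)[200:280,225:330];m=cv2.inRange(h,(12,110,70),(32,255,255))
n,l,st,ce=cv2.connectedComponentsWithStats(m);print([(ce[i]+[225,200],st[i]) for i in range(1,n)])
u,v=[int(x) for x in proj(c,(.523,-.052,.06))]
g=cv2.cvtColor(s,cv2.COLOR_BGR2GRAY)
print("scene col",u,[ (r,int(g[r,u-4:u+5].mean())) for r in range(225,290)])
print({z:(proj(c,(.502,-.0067,z)).round(1),proj(c,(.502,-.0067,z+.036)).round(1),proj(c,(.544,-.097,z+.036)).round(1)) for z in(.06,.065)})
a=cv2.resize(s[189:309,222:332],(385,420),interpolation=cv2.INTER_CUBIC)
b=cv2.resize(t[170:270,190:290],(420,420),interpolation=cv2.INTER_CUBIC);cv2.imwrite("pics/w7.png",np.hstack([b,a[:, :380]]))
E
```

```text
t: 18.35
tool_pos: [0.5222, -0.051, 0.2749]
tcp_rot: [2.479, -1.93, 0.0]
wrist_force: [0.7, -0.5, 0.3]
grip_width: 0.0259
finger_force: 0.0
t: 18.85
tool_pos: [0.4873, 0.0872, 0.2737]
tcp_rot: [-2.482, 1.925, -0.001]
wrist_force: [-0.7, -0.5, -0.2]
grip_width: 0.0259
finger_force: 0.0
[(array([244.72727273, 200.72727273]), array([ 8,  0, 25,  3, 55], dtype=int32)), (array([246.725, 214.   ]), array([12, 12, 20,  5, 80], dtype=int32)), (array([234.71428571, 217.57142857]), array([ 9, 16,  2,  5,  7], dtype=int32)), (array([247.66315789, 228.58947368]), array([10, 24, 26,  9, 95], dtype=int32)), (array([256.69230769, 241.88461538]), array([29, 40,  6,  5, 26], dtype=int32))]
scene col 277 [(225, 30), (226, 31), (227, 36), (228, 32), (229, 25), (230, 25), (231, 25), (232, 24), (233, 23), (234, 24), (235, 23), (236, 23), (237, 24), (238, 24), (239, 19), (240, 18), (241, 19), (242, 20), (243, 22), (244, 22), (245, 23), (246, 24), (247, 26), (248, 28), (249, 29), (250, 30), (251, 30), (252, 56), (253, 126), (254, 179), (255, 182), (256, 180), (257, 175), (258, 151), (259, 133), (260, 175), (261, 158), (262, 99), (263, 93), (264, 93), (265, 93), (266, 94), (267, 94), (268, 95), (269, 95), (270, 95), (271, 95), (272, 96), (273, 97), (274, 95), (275, 95), (276, 95), (277, 94), (278, 95), (279, 128), (280, 156), (281, 124), (282, 117), (283, 134), (284, 140), (285, 147), (286, 146), (287, 147), (288, 148), (289, 139)]
{0.06: (array([278.1, 282.3]), array([277.8, 261.4]), array([276.5, 231.9])), 0.065: (array([278.1, 279.4]), array([277.7, 258.4]), array([276.5, 229.1]))}
```

View pics/w7.png

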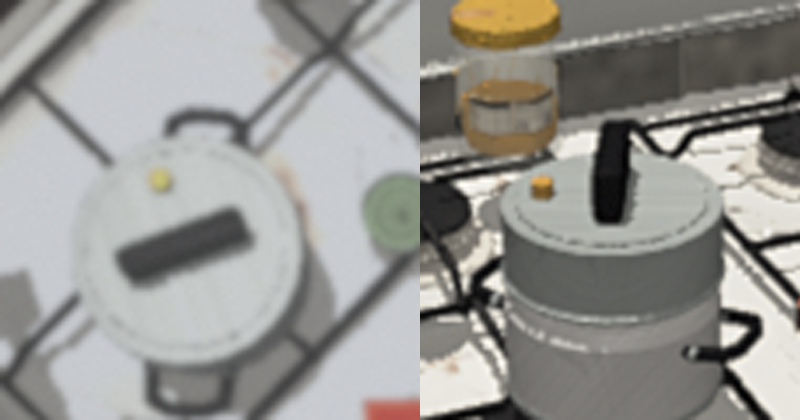

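The cap's front top edge is at row 261.5 in the full scene picture, against 261.4 predicted for 60 mm and 258.4 for 65 mm. The total clockwise travel was about 80°, which is the whole way from one stop to the next. The lid is home, centred, and the hand is clear of it.

```bash
python3 -c "
from rig import bot, vision, monitor
print(bot.finish_job())"
```

```text
the job is handed in; nothing more can be done
None
```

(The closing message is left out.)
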